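# Unscrew a spring-loaded oil filter cap and set it in the parts tray

### The job

Unscrew the black cap from the oil filter housing, following it gently as the thread lifts it, and keep hold of it as it comes free because the spring underneath pushes it off. Then stand the cap upright, knob up, on the floor of the free half of the steel parts tray and let go, leaving everything else where it is.

Things in the scene. Friction and masses are not known exactly. Their poses are not given: they have to be found in the camera images.
- cap: Black plastic screw cap, 58 mm tall, about 90 g. Skirt below: 52 mm diameter, 28 mm tall, hollow underneath. On it a ribbed round knob, 40 mm diameter, 30 mm tall, vertical sides: the place to grip. Origin: centre of the skirt's lower rim, z up along the axis. Starts screwed home on the neck, rim 1 mm above the casting. Springs up as it comes free, about 14 mm above the casting.
- cap_head (a point): Point on the cap's axis inside the knob, 43 mm above the lower rim, 15 mm below the knob's top. A spring under the cap pushes it up all the time: about 8 N when home, 5.5 N where it comes free. The thread's friction holds the cap where it is left between grasps.
- housing: Aluminium oil filter housing, fixed to the bench: dark steel base plate 150 x 150 x 12 mm, finned round casting of 104 mm diameter, its top 75 mm above the bench, a short brass-ended pipe stub on its +x side reaching 69 mm from the axis at 40 mm height. The threaded neck on top carries the cap. Origin: centre of the underside on the bench; z up.
- neck (a point): Foot of the threaded neck (42 mm over the thread, 22 mm tall), on its axis, on top of the casting. The cap unscrews counter-clockwise from above: first a level run without rise (up to 1.2 rad, differs each time), then a coarse thread that lifts it by 13 mm in a little under one more turn, to be followed by feel: pulled up or held down by more than about 10 N beyond the spring's push, the thread is damaged. A few tenths of a mm of play.
- tray: Open steel parts tray, fixed to the bench, 140 mm (its x) by 210 mm (its y), walls 22 mm high and 4 mm thick, floor 4 mm thick, one lower wall across the middle parting it into two halves along y. The +y half holds a nut and a socket; the -y half is free. Origin: centre of the underside; z up.
- tray_free (a point): Centre of the floor of the free (-y) half of the tray, 4 mm above the bench; that half measures 132 mm (x) by 99 mm (y) inside.
- nut: Bystander: steel ring nut, 32 mm across, 12 mm tall, in the tray's +y half. Origin under its centre.
- socket: Bystander: steel wrench socket, 26 mm across, 30 mm tall, in the tray's +y half. Origin under its centre.
- screwdriver: Bystander: screwdriver 190 mm long, lying on the bench between housing and tray, along x.
- spraycan: Bystander: spray can, 58 mm across, 190 mm tall, behind the work.
- cartridge: Bystander: new paper filter cartridge, 68 mm across, 72 mm tall, behind the work.
- wrench: Bystander: open-ended wrench 200 mm long lying behind to the left.
- oilbottle: Bystander: oil bottle, 72 mm across, 210 mm tall, standing behind to the right.
Mind the look-alikes: they are no part of the job. Leave any turquoise look-alike of the cap alone.

How it is judged (in metres and radians):
On the way, in this order (a step that is already met when the one before it is completed fails the run):
1. the cap has been turned up the thread by at least 7 mm, still on the neck (z of cap in the frame of neck between 0.008 and 0.016 m and horizontal distance between cap and neck below 0.006 m), for 0.1 s.
2. the cap is off the neck and in the gripper (z of cap in the frame of neck above 0.028 m and contact force between the fingers and cap above 2 N), for 0.2 s.
At the end, for the whole second after the job is handed in: The cap stands upright (within 0.1 rad, knob up) on the floor of the tray's free half (rim within 4 mm of the floor, axis within 50 mm in x and 35 mm in y of the half's centre, clear of its walls), at rest and released (x of cap in the frame of tray_free between -0.05 and 0.05 m and y of cap in the frame of tray_free between -0.035 and 0.035 m and z of cap in the frame of tray_free between -0.003 and 0.004 m and angle between cap's own z axis and vertical below 0.1 rad and linear speed of cap below 0.02 m/s); the robot touches nothing.
It fails at once if the cap is forced: it and the housing press on each other with more than 30 N (contact force between cap and housing above 30 N).
It fails at once if the cap is loose in the air or on the neck's end without being held (it sprang off or was dropped from more than 15 mm above the tray floor) (height (world z) of cap above 0.019 m and distance between cap and neck above 0.0175 m and contact force between the fingers and cap below 0.05 N).
It fails at once if a bystander is moved by more than 30 mm (distance of any of nut, socket, screwdriver, spraycan, cartridge, wrench, oilbottle from where it was at the start of the episode above 0.03 m).
It also fails if it takes over 72 s, if anything falls off the work surface, if the arm or the gripper's body presses on something with over 40 N, if the wrist force passes 120 N, or if a joint passes its speed limit or range.

### The arm

A 6-joint arm with a two-finger parallel gripper is mounted at the origin on the work surface. World frame = base frame: x ahead of the robot, y to its left, z up, the work surface at z = 0. Lengths are in mm, angles in rad, forces in N, time in s.
With the tool pointing down it reaches from about 250 to 775 mm from the base axis. Payload 4 kg.
Tool frame: the origin (TCP) lies midway between the tips of the shut fingers; the grasp point (between the pads) lies 19 mm behind it; z points along the fingers, y is the line along which they close (so a half turn about z gives the same grasp; the last joint's range is limited). The gripper opens to 94 mm and grips with 3 to 60 N. Pads are 16 mm wide; open, the fingers measure 119 mm over their backs; the gripper's body (75 mm by 177 mm) begins 78 mm behind the grasp point.
Start: joints at [-1.274, 0.087, 1.371, -0, 1.684, -0.103], TCP at [214.078, -506.647, 205.506] pointing down, gripper open.
Joint ranges: [-3.1, 3.1], [-0.76, 2.03], [0.27, 2.55], [-1.08, 4.22], [0.17, 2.65], [-2.57, 2.57]. Speed limits (rad/s): [2.79, 2.79, 3.14, 3.14, 3.14, 3.14].

### API

Orientations are given as a unit quaternion [x, y, z, w].
In Python, from rig import robot gives the robot as it stands.
- The arm moves only by the tool drive_tool, never from a script. Its argument "motion" is a list of rows, each an object with "xyz": the shift along the tool's x, y, z in mm, a list of three; "turn": the turn, a rotation vector about the tool's x, y, z in degrees, a list of three. A call has 1 to 12 rows; each row shifts and turns the commanded pose from where the row before left it, along the tool's axes as they then stand; what a row does not reach is not made up. A row lasts 1/10 s, in which the tool goes at most 50 mm and 8.59 degrees, less where a joint would pass 70% of its speed; a pose out of reach is approached as far as the arm can. A call is refused whole if a number of a shift passes 50 or a number of a turn 8.59, either way. A call with a gripper value outside its range is refused whole. "claw" is the gripper's target within -1 to 1 (shut at 1, half-way at 0, fully open at -1), set as the call begins (left out, the last holds). The fingers move at their own pace and stop on an object; "squeeze" is the grip in N (left out, the last holds). Time passes only in rows, so rows that do not move let the fingers close. It gives the time, the measured TCP pose, the force, the opening and the grip force at its end, in the units of the state.
- robot.observe(): the state, without advancing time (a new reading comes with each control period).
- robot.read_camera(name): name is "scene" or "top" or "wrist"; returns the picture (400x640x3 uint8, blue, green, red); there is no depth.
- robot.camera_model(name): a dict with "vfov" (degrees; the focal length in pixels is half the picture's height over the tangent of half this angle, whatever the lens; pixels are square), "cx", "cy" (the principal point, pixels), "R" (3x3) and "t" (3): a world point X has camera coordinates R X + t; the wrist camera has in their place "hand_eye" (4x4, takes a point from camera to tool coordinates, whose origin is the TCP and whose axes are the flange's). Camera axes: x right, y down, z forward; pixel columns grow to the right and rows downward; lengths in mm; the calibration is good to about 2 mm. A picture is of the moment at which its call begins: read the wrist's pose just before it. camera_model takes no time and is no camera call.
- robot.sign_off(): hands the job in; it is judged then, once.
The state is a dict: "time": time; "joints": joint angles; "dq": joint speeds; "joint_efforts": joint torques, N m; "eef_pos": TCP position; "eef_rot": TCP orientation; "contact_force": force on the tool from outside, world axes, zero at the start; "torque": the same for the moment, N m; "grip_width": opening from 0.0 (shut) to 1.0 (fully open); "grasp_force": force on a finger pad.
Only numpy, scipy, OpenCV 4.12 (cv2) and the standard library are available. Lean on these libraries where they do the work, as an engineer would, in place of code of your own. Each camera call takes 0.05 s, during which the arm holds its last target. There are 200 camera calls.

## Working session

There is one attempt and no reset: what is moved stays moved. The work goes in short steps, Python scripts to look and compute and a tool call to move; the robot and the scene stay as the last step left them, time stands still between calls to the robot, and variables do not carry over. Pictures are saved under pics/ and viewed, at most 10 in all, crops included, and the job is handed in when it is done.

Besides the shell and the picture viewer there is one more tool, called after ">>>" as a command line: name --argument value ..., lists and objects as JSON in quotes. drive_tool: Moves the arm, as the interface text tells. Its arguments: {"type":"object","properties":{"motion":{"type":"array"},"claw":{"type":"number"},"squeeze":{"type":"number"}},"required":["motion"]}

```bash
mkdir -p pics
python3 - <<'E'
from rig import robot
import cv2
print(robot.observe())
for n in("scene","top"):
    m=robot.camera_model(n);print(n,m)
    cv2.imwrite(f"pics/{n}0.png",robot.read_camera(n))
print(robot.camera_model("wrist"))
E
```

```text
{'time': 0.0, 'joints': array([-1.27408505e+00,  8.78984423e-02,  1.37227103e+00, -2.08110120e-05,
        1.68361347e+00, -1.03105601e-01]), 'dq': array([ 0.00218359, -0.0006178 ,  0.00057385, -0.00053533,  0.00147003,
        0.00040408]), 'joint_efforts': array([-6.63292685e-04, -3.40184569e+01, -3.02427685e+01,  7.16391834e-02,
        3.32098443e-02, -1.52164475e-04]), 'eef_pos': array([ 213.90659989, -506.082656  ,  204.32660072]), 'eef_rot': array([ 9.80084406e-01,  1.98578340e-01, -1.16140023e-04, -1.08901991e-03]), 'contact_force': array([-0.07827531,  0.34457972,  0.33292593]), 'torque': array([-0.01919015,  0.06225974,  0.06864684]), 'grasp_force': 0.0, 'grip_width': 0.9991395247322145}
scene {'vfov': 52.32692019222305, 'cx': 318.32654381847937, 'cy': 196.86082256421835, 'R': array([[ 0.45576361,  0.88997267,  0.01510563],
       [ 0.64598933, -0.31904694, -0.69347447],
       [-0.61235392,  0.3258185 , -0.72032283]]), 't': array([-287.18716432, -325.85120948, 1277.23282222])}
top {'vfov': 50.38444219374269, 'cx': 317.7806745011883, 'cy': 198.91948263234357, 'R': array([[ 0.0127893 , -0.99958197,  0.02592928],
       [-0.99443651, -0.01542648, -0.10420198],
       [ 0.10455842, -0.02445235, -0.99421809]]), 't': array([  -8.67037151,  600.97307915, 1191.02686502])}
{'vfov': 61.31324688830863, 'cx': 317.03286271008864, 'cy': 198.69239177231904, 'hand_eye': array([[-6.63655965e-04, -9.56943611e-01, -2.90273123e-01,
         8.63356620e+01],
       [ 9.99999715e-01, -5.30544460e-04, -5.37268636e-04,
        -2.89306166e-01],
       [ 3.60132991e-04, -2.90273397e-01,  9.56943690e-01,
        -1.79017683e+02],
       [ 0.00000000e+00,  0.00000000e+00,  0.00000000e+00,
         1.00000000e+00]])}
```

View pics/scene0.png

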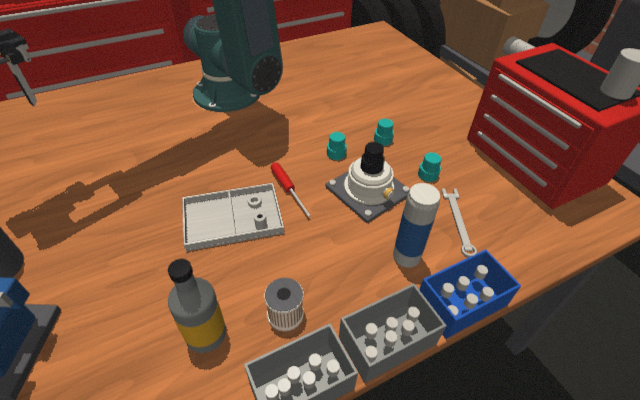

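View pics/top0.png

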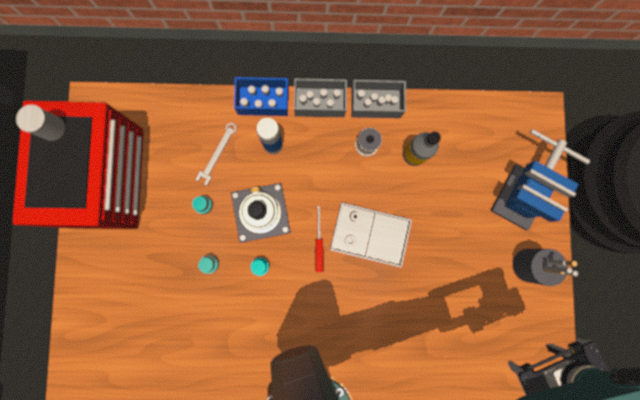

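The top view shows the black cap on the housing at about (257,210) and the tray around (371,235), with its free half to the right. In the scene view the cap is at (373,153). I'll enlarge both for pixel positions.

Run:
```python
import cv2,numpy as np
a=cv2.imread("pics/top0.png")[170:280,220:420];b=cv2.imread("pics/scene0.png")[135:255,175:415]
a=cv2.resize(a,(800,440),interpolation=3)[:, :];cv2.imwrite("pics/c1.png",a)
cv2.imwrite("pics/c2.png",cv2.resize(b,(720,360),interpolation=3))
```

```text
(no output)
```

View pics/c1.png

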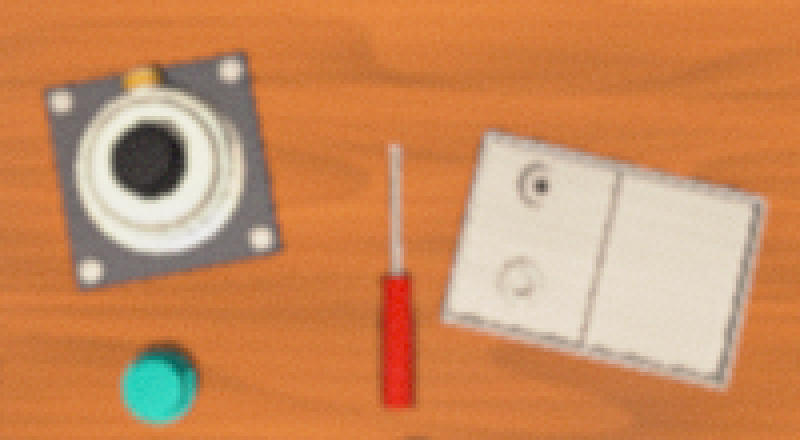

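View pics/c2.png

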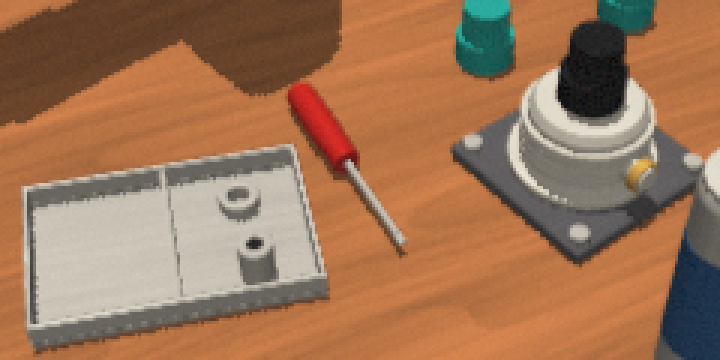

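c1 shows the knob top at (149,160), plate corners at (45,92), (245,53), (283,250), (80,289), and tray rim corners at (487,131), (767,198), (725,388), (443,320). In c2 the knob top is at (598,34).

```bash
cat > h.py <<'E'
from rig import robot
import numpy as np
from scipy.spatial.transform import Rotation as Ro
def cam(n,st=None):
    m=robot.camera_model(n);f=200/np.tan(np.radians(m['vfov']/2))
    if n=="wrist":
        H=m['hand_eye'];Rt=Ro.from_quat(st['eef_rot']).as_matrix()
        A=Rt@H[:3,:3];c=Rt@H[:3,3]+st['eef_pos']
    else: A=m['R'].T;c=-A@m['t']
    return f,m['cx'],m['cy'],A,c
def ray(C,u,v,z):
    f,cx,cy,A,c=C;d=A@np.array([(u-cx)/f,(v-cy)/f,1]);return (c+d*(z-c[2])/d[2])[:2]
E
python3 - <<'E'
from h import *
T=cam("top");S=cam("scene")
t=lambda x,y,z:ray(T,(x+.5)/4-.5+220,(y+.5)/4-.5+170,z)
s=lambda x,y,z:ray(S,(x+.5)/3-.5+175,(y+.5)/3-.5+135,z)
print("knob",t(149,160,134),s(598,34,134))
p=[t(*q,12) for q in[(45,92),(245,53),(283,250),(80,289)]];print("plate",np.mean(p,0))
p=np.array([t(*q,22) for q in[(487,131),(767,198),(725,388),(443,320)]]);print("tray",p,p.mean(0))
p2=np.array([s(*q,22) for q in[(327,280),(30,328),(22,186),(296,146)]]);print("trayS",p2,p2.mean(0))
for P in(p,p2):
    y=(P[0]-P[1])+(P[3]-P[2]);y/=np.linalg.norm(y);print("yaxis",y,"free",P.mean(0)-51.5*y)
print("divider",t(622,170,15),t(583,347,15))
o=robot.observe();print(Ro.from_quat(o['eef_rot']).as_matrix())
E
```

```text
knob [559.62535963 161.3753558 ] [559.90993562 170.98644702]
plate [561.70318494 165.17225604]
tray [[ 593.02395101  -68.95954048]
 [ 547.33325812 -272.64889363]
 [ 410.72683201 -240.98867475]
 [ 456.57516252  -38.35096392]] [ 501.91480091 -155.2370182 ]
trayS [[ 598.08936918  -67.49615791]
 [ 546.52038182 -267.3027345 ]
 [ 409.58500456 -238.44516587]
 [ 461.39928995  -34.14227413]] [ 503.89851138 -151.8465831 ]
yaxis [0.21977598 0.97555037] free [ 490.59633804 -205.47786212]
yaxis [0.24784772 0.968799  ] free [ 491.13435365 -201.73973171]
divider [ 566.66131315 -168.27714541] [ 438.4164601  -139.90314102]
[[ 9.21137800e-01  3.89236166e-01 -6.00597735e-04]
 [ 3.89236590e-01 -9.21135913e-01  1.87282406e-03]
 [ 1.75738714e-04 -1.95890365e-03 -9.99998066e-01]]
```

>>> drive_tool --motion '[{"xyz":[36.3,-30.3,0]},{"xyz":[36.3,-30.3,0]},{"xyz":[36.3,-30.3,0]},{"xyz":[36.3,-30.3,0]},{"xyz":[36.3,-30.3,0]},{"xyz":[36.3,-30.3,0]},{"xyz":[36.3,-30.3,0]},{"xyz":[36.3,-30.3,0]},{"xyz":[36.3,-30.3,0]},{"xyz":[36.3,-30.3,0]},{"xyz":[36.3,-30.3,0]},{"xyz":[36.3,-30.3,0]}]' --claw -1 --squeeze 25

```text
invalid input
```

>>> drive_tool --motion '[{"xyz":[36.3,-30.3,0]},{"xyz":[36.3,-30.3,0]},{"xyz":[36.3,-30.3,0]},{"xyz":[36.3,-30.3,0]},{"xyz":[0,0,0],"turn":[0,0,8]},{"xyz":[0,0,0],"turn":[0,0,8]},{"xyz":[0,0,0],"turn":[0,0,8]},{"xyz":[0,0,0],"turn":[0,0,8]},{"xyz":[0,0,0],"turn":[0,0,8]},{"xyz":[0,0,0],"turn":[0,0,8]},{"xyz":[0,0,0],"turn":[0,0,6]},{"xyz":[0,0,0]}]'

```text
invalid input
```

Run:
```python
from h import *
import cv2
o=robot.observe();np.save("o1.npy",o,allow_pickle=True);cv2.imwrite("pics/w1.png",robot.read_camera("wrist"))
print(o['time'],o['eef_pos'],o['joints'],o['contact_force'])
print(Ro.from_quat(o['eef_rot']).as_matrix().round(4))
```

```text
0.1 [ 213.90879231 -506.16520055  204.42005588] [-1.27412140e+00  8.78780624e-02  1.37210866e+00 -2.70264538e-05
  1.68357252e+00 -1.03130949e-01] [0.00410776 0.35983692 0.80342208]
[[ 9.211e-01  3.892e-01 -6.000e-04]
 [ 3.892e-01 -9.211e-01  1.900e-03]
 [ 2.000e-04 -2.000e-03 -1.000e+00]]
```

View pics/w1.png

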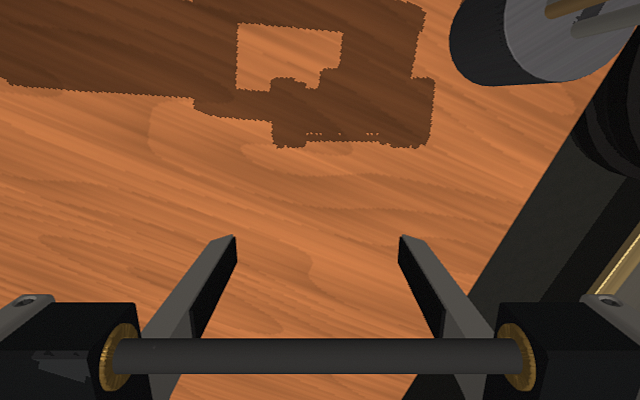

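The calls were refused, so the arm hasn't moved. Each row probably needs both keys.

>>> drive_tool --motion '[{"xyz":[36.3,-30.3,0],"turn":[0,0,0]},{"xyz":[36.3,-30.3,0],"turn":[0,0,0]},{"xyz":[36.3,-30.3,0],"turn":[0,0,0]},{"xyz":[36.3,-30.3,0],"turn":[0,0,0]},{"xyz":[36.3,-30.3,0],"turn":[0,0,0]},{"xyz":[36.3,-30.3,0],"turn":[0,0,0]},{"xyz":[36.3,-30.3,0],"turn":[0,0,0]},{"xyz":[36.3,-30.3,0],"turn":[0,0,0]},{"xyz":[36.3,-30.3,0],"turn":[0,0,0]},{"xyz":[36.3,-30.3,0],"turn":[0,0,0]},{"xyz":[36.3,-30.3,0],"turn":[0,0,0]},{"xyz":[36.3,-30.3,0],"turn":[0,0,0]}]' --claw -1 --squeeze 25

```text
time: 1.35
eef_pos: [474.2, -0.2, 205.3]
eef_rot: [0.98, 0.199, 0.0, 0.0]
contact_force: [0.6, 0.4, 1.3]
grip_width: 1.0
grasp_force: 0.0
```

>>> drive_tool --motion '[{"xyz":[36.3,-30.3,0],"turn":[0,0,0]},{"xyz":[36.3,-30.3,0],"turn":[0,0,0]},{"xyz":[36.3,-30.3,0],"turn":[0,0,0]},{"xyz":[36.3,-30.3,0],"turn":[0,0,0]},{"xyz":[0,0,0],"turn":[0,0,8]},{"xyz":[0,0,0],"turn":[0,0,8]},{"xyz":[0,0,0],"turn":[0,0,8]},{"xyz":[0,0,0],"turn":[0,0,8]},{"xyz":[0,0,0],"turn":[0,0,8]},{"xyz":[0,0,0],"turn":[0,0,8]},{"xyz":[0,0,0],"turn":[0,0,6]},{"xyz":[0,0,0],"turn":[0,0,0]}]'

```text
time: 2.55
eef_pos: [560.2, 165.9, 204.9]
eef_rot: [0.963, -0.268, -0.0, 0.0]
contact_force: [-0.1, -0.2, -0.6]
grip_width: 0.999
grasp_force: 0.0
```

Run:
```python
from h import *
import cv2
o=robot.observe();np.save("o1.npy",o,allow_pickle=True);cv2.imwrite("pics/w2.png",robot.read_camera("wrist"))
print(o['time'],o['eef_pos'],o['joints'],o['contact_force'])
print(Ro.from_quat(o['eef_rot']).as_matrix().round(4))
```

```text
2.55 [560.15672467 165.92954696 204.94597583] [ 1.91028517e-01  1.64508901e-01  1.28592054e+00 -1.29536043e-04
  1.69211926e+00  2.30423635e+00] [-0.13100303 -0.1699871  -0.63753365]
[[ 8.565e-01 -5.162e-01 -9.000e-04]
 [-5.162e-01 -8.565e-01 -3.000e-04]
 [-6.000e-04  7.000e-04 -1.000e+00]]
```

View pics/w2.png

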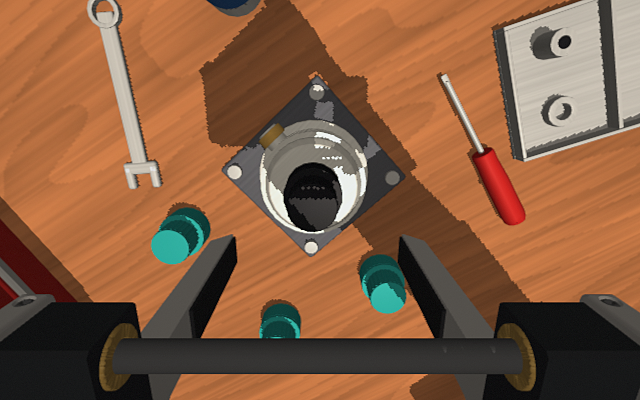

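Run:
```python
import cv2
a=cv2.imread("pics/w2.png")[110:250,240:390];cv2.imwrite("pics/c3.png",cv2.convertScaleAbs(cv2.resize(a,(600,560),interpolation=3),alpha=2))
```

```text
(no output)
```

View pics/c3.png

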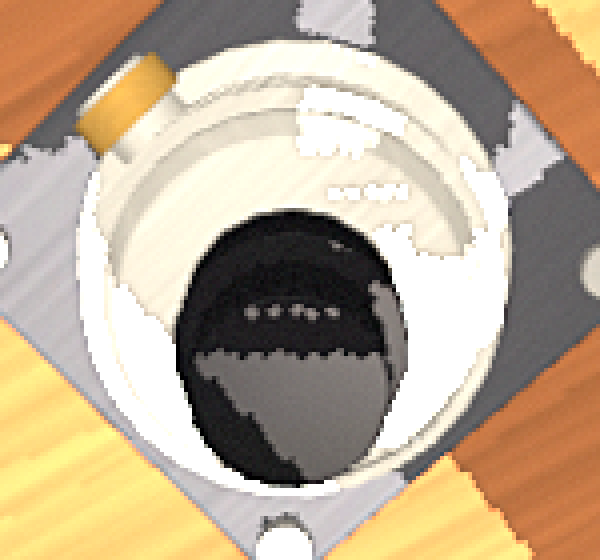

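The knob top's circle is centred at about crop (292,385), which is full-image pixel (313,206).

Run:
```python
from h import *
o=np.load("o1.npy",allow_pickle=True).item();C=cam("wrist",o)
p=ray(C,312.7,206,134);print(p)
# check by projecting circles: knob top, casting top
f,cx,cy,A,c=C
for r,z in((20,134),(26,104),(52,75)):
    q=[]
    for a in np.linspace(0,6.28,60):
        d=A.T@(np.array([*(p+r*np.array([np.cos(a),np.sin(a)])),z])-c);q.append([(cx+f*d[0]/d[2]-240)*4+1.5,(cy+f*d[1]/d[2]-110)*4+1.5])
    q=np.array(q);print(r,q.min(0),q.max(0))
# screw terms from pipe etc not needed
R=Ro.from_quat(o['eef_rot']).as_matrix();print(R.T@(np.array([*p,108])-o['eef_pos']))
```

```text
[565.70759408 168.00814006]
20 [189.69870416 285.72581187] [394.90246006 480.86738733]
26 [173.60484043 223.67110814] [414.13657492 454.67800653]
52 [75.14514757 84.69048697] [514.87125897 510.51213338]
[ 3.74159074 -4.71698299 96.94021611]
```

>>> drive_tool --motion '[{"xyz":[2.2,-4.3,35],"turn":[0,0,0]},{"xyz":[0,0,35],"turn":[0,0,0]},{"xyz":[0,0,17],"turn":[0,0,0]},{"xyz":[0,0,10],"turn":[0,0,0]},{"xyz":[0,0,0],"turn":[0,0,0]},{"xyz":[0,0,0],"turn":[0,0,0]}]'

```text
time: 3.2
eef_pos: [565.2, 168.6, 109.6]
eef_rot: [0.963, -0.268, 0.001, -0.0]
contact_force: [0.1, 0.7, 1.2]
grip_width: 1.001
grasp_force: 0.0
```

>>> drive_tool --motion '[{"xyz":[0,0,0],"turn":[0,0,0]},{"xyz":[0,0,0],"turn":[0,0,0]},{"xyz":[0,0,0],"turn":[0,0,0]},{"xyz":[0,0,0],"turn":[0,0,0]},{"xyz":[0,0,0],"turn":[0,0,0]},{"xyz":[0,0,0],"turn":[0,0,0]},{"xyz":[0,0,0],"turn":[0,0,0]},{"xyz":[0,0,0],"turn":[0,0,0]}]' --claw 1 --squeeze 5

```text
time: 4.0
eef_pos: [564.3, 168.3, 108.4]
eef_rot: [0.963, -0.268, -0.0, 0.0]
contact_force: [-0.5, -0.8, 0.4]
grip_width: 0.411
grasp_force: 5.0
```

>>> drive_tool --motion '[{"xyz":[0,0,0],"turn":[0,0,0]},{"xyz":[0,0,0],"turn":[0,0,0]},{"xyz":[0,0,0],"turn":[0,0,-6]},{"xyz":[0,0,0],"turn":[0,0,-6]},{"xyz":[0,0,0],"turn":[0,0,-6]},{"xyz":[0,0,0],"turn":[0,0,-6]},{"xyz":[0,0,0],"turn":[0,0,0]}]' --squeeze 20

```text
time: 4.7
eef_pos: [564.3, 168.9, 108.2]
eef_rot: [0.998, -0.062, -0.0, -0.0]
contact_force: [0.5, -0.1, -0.8]
grip_width: 0.407
grasp_force: 20.0
```

```bash
cat > s.py <<'E'
from h import *
o=robot.observe();R=Ro.from_quat(o['eef_rot']).as_matrix()
print(o['time'],'pos',o['eef_pos'].round(2),'yaw',np.degrees(np.arctan2(R[1,0],R[0,0])).round(2),'q6',o['joints'][5].round(3),'F',o['contact_force'].round(2),'Ftool',(R.T@o['contact_force']).round(2),'M',o['torque'].round(2),o['grip_width'],o['grasp_force'])
E
python3 s.py
```

```text
4.7 pos [564.26 168.94 108.24] yaw -7.08 q6 1.889 F [ 0.45 -0.07 -0.84] Ftool [0.46 0.01 0.84] M [0.18 0.13 0.14] 0.4065223312774111 19.99836266040802
```

>>> drive_tool --motion '[{"xyz":[0,0,0],"turn":[0,0,-6]},{"xyz":[0,0,0],"turn":[0,0,-6]},{"xyz":[0,0,0],"turn":[0,0,0]}]'

```text
time: 5.0
eef_pos: [564.3, 169.0, 108.6]
eef_rot: [0.999, 0.042, -0.0, -0.0]
contact_force: [-1.7, 0.6, 1.2]
grip_width: 0.411
grasp_force: 20.0
```

```bash
python3 s.py
```

```text
5.0 pos [564.29 169.   108.58] yaw 4.81 q6 1.681 F [-1.73  0.61  1.21] Ftool [-1.68 -0.75 -1.21] M [0.24 0.29 0.11] 0.41098303107241063 19.998875856399536
```

>>> drive_tool --motion '[{"xyz":[0,0,0],"turn":[0,0,-6]},{"xyz":[0,0,0],"turn":[0,0,-6]},{"xyz":[0,0,0],"turn":[0,0,0]}]'

```text
time: 5.3
eef_pos: [564.6, 168.9, 109.0]
eef_rot: [0.989, 0.146, 0.0, -0.0]
contact_force: [-1.0, 1.1, 1.1]
grip_width: 0.41
grasp_force: 20.0
```

```bash
python3 s.py
```

```text
5.3 pos [564.63 168.9  108.95] yaw 16.74 q6 1.473 F [-1.01  1.14  1.14] Ftool [-0.64 -1.38 -1.14] M [0.2  0.22 0.09] 0.4096769086207687 19.999213814735413
```

>>> drive_tool --motion '[{"xyz":[0,0,-0.5],"turn":[0,0,-6]},{"xyz":[0,0,-0.4],"turn":[0,0,-6]},{"xyz":[0,0,-0.22],"turn":[0,0,-6]},{"xyz":[0,0,-0.22],"turn":[0,0,-6]},{"xyz":[0,0,0],"turn":[0,0,0]}]'

```text
time: 5.8
eef_pos: [565.2, 168.9, 110.0]
eef_rot: [0.938, 0.348, 0.001, 0.0]
contact_force: [2.2, 2.1, -0.6]
grip_width: 0.407
grasp_force: 20.0
```

```bash
python3 s.py
```

```text
5.8 pos [565.2  168.88 109.96] yaw 40.68 q6 1.055 F [ 2.18  2.12 -0.56] Ftool [ 3.03 -0.18  0.56] M [ 0.22 -0.26 -0.01] 0.4071770353625823 19.999181628227234
```

>>> drive_tool --motion '[{"xyz":[1.0,0.5,-0.4],"turn":[0,0,-7]},{"xyz":[0,0,-0.3],"turn":[0,0,-7]},{"xyz":[0,0,-0.26],"turn":[0,0,-7]},{"xyz":[0,0,-0.26],"turn":[0,0,-7]},{"xyz":[0,0,-0.26],"turn":[0,0,-7]},{"xyz":[0,0,-0.26],"turn":[0,0,-7]},{"xyz":[0,0,-0.26],"turn":[0,0,-7]},{"xyz":[0,0,-0.26],"turn":[0,0,-7]},{"xyz":[0,0,0],"turn":[0,0,0]}]'

```text
time: 6.7
eef_pos: [565.2, 169.7, 112.3]
eef_rot: [0.665, 0.747, 0.0, -0.001]
contact_force: [-0.9, 2.5, 1.0]
grip_width: 0.408
grasp_force: 20.0
```

```bash
python3 s.py
```

```text
6.7 pos [565.16 169.67 112.31] yaw 96.68 q6 0.078 F [-0.86  2.45  0.96] Ftool [ 2.54 -0.57 -0.96] M [0.56 0.32 0.07] 0.4076515370716382 19.99923437833786
```

>>> drive_tool --motion '[{"xyz":[0.6,0,-0.36],"turn":[0,0,-8]},{"xyz":[0,0,-0.33],"turn":[0,0,-8]},{"xyz":[0,0,-0.33],"turn":[0,0,-8]},{"xyz":[0,0,-0.33],"turn":[0,0,-8]},{"xyz":[0,0,-0.33],"turn":[0,0,-8]},{"xyz":[0,0,-0.33],"turn":[0,0,-8]},{"xyz":[0,0,-0.33],"turn":[0,0,-8]},{"xyz":[0,0,-0.33],"turn":[0,0,-8]},{"xyz":[0,0,0],"turn":[0,0,0]}]'

```text
time: 7.6
eef_pos: [565.1, 169.2, 114.9]
eef_rot: [0.168, 0.986, -0.0, -0.0]
contact_force: [-2.9, 1.3, 2.0]
grip_width: 0.406
grasp_force: 20.0
```

```bash
python3 s.py
```

```text
7.6 pos [565.13 169.17 114.93] yaw 160.61 q6 -1.037 F [-2.9   1.29  2.05] Ftool [ 3.17  0.25 -2.05] M [0.16 0.35 0.14] 0.406397875025009 19.999246895313263
```

>>> drive_tool --motion '[{"xyz":[0.6,0,-0.45],"turn":[0,0,-8]},{"xyz":[0,0,-0.33],"turn":[0,0,-8]},{"xyz":[0,0,-0.33],"turn":[0,0,-8]},{"xyz":[0,0,-0.33],"turn":[0,0,-8]},{"xyz":[0,0,-0.33],"turn":[0,0,-8]},{"xyz":[0,0,-0.33],"turn":[0,0,-8]},{"xyz":[0,0,-0.33],"turn":[0,0,-8]},{"xyz":[0,0,-0.33],"turn":[0,0,-8]},{"xyz":[0,0,0],"turn":[0,0,0]},{"xyz":[0,0,0],"turn":[0,0,0]}]'

```text
time: 8.6
eef_pos: [564.8, 169.4, 117.4]
eef_rot: [-0.379, 0.925, -0.0, -0.0]
contact_force: [-2.6, 0.9, 1.6]
grip_width: 0.41
grasp_force: 20.0
```

```bash
python3 s.py
```

```text
8.6 pos [564.82 169.37 117.42] yaw -135.47 q6 -2.152 F [-2.63  0.9   1.57] Ftool [ 1.24  2.48 -1.57] M [0.19 0.15 0.  ] 0.4097107877528917 19.99993532896042
```

>>> drive_tool --motion '[{"xyz":[0,0,0],"turn":[0,0,0]},{"xyz":[0,0,0],"turn":[0,0,0]},{"xyz":[0,0,0],"turn":[0,0,0]},{"xyz":[0,0,0],"turn":[0,0,0]},{"xyz":[0,0,0],"turn":[0,0,8]},{"xyz":[0,0,0],"turn":[0,0,8]},{"xyz":[0,0,0],"turn":[0,0,8]},{"xyz":[0,0,0],"turn":[0,0,8]},{"xyz":[0,0,0],"turn":[0,0,8]},{"xyz":[0,0,0],"turn":[0,0,8]},{"xyz":[0,0,0],"turn":[0,0,8]},{"xyz":[0,0,0],"turn":[0,0,8]}]' --claw -0.3 --squeeze 5

```text
time: 9.8
eef_pos: [565.0, 169.5, 117.4]
eef_rot: [0.169, 0.986, -0.0, 0.0]
contact_force: [0.1, -0.1, -0.1]
grip_width: 0.647
grasp_force: 0.0
```

>>> drive_tool --motion '[{"xyz":[0,0,0],"turn":[0,0,8]},{"xyz":[0,0,0],"turn":[0,0,8]},{"xyz":[0,0,0],"turn":[0,0,8]},{"xyz":[0,0,0],"turn":[0,0,8]},{"xyz":[0,0,0],"turn":[0,0,8]},{"xyz":[0,0,0],"turn":[0,0,8]},{"xyz":[0,0,0],"turn":[0,0,8]},{"xyz":[0,0,0],"turn":[0,0,8]},{"xyz":[0,0,0],"turn":[0,0,8]},{"xyz":[0,0,0],"turn":[0,0,8]},{"xyz":[0,0,0],"turn":[0,0,0]},{"xyz":[0,0,0],"turn":[0,0,0]}]'

```text
time: 11.0
eef_pos: [565.0, 169.5, 117.4]
eef_rot: [0.76, 0.65, -0.0, 0.0]
contact_force: [0.4, 1.0, 0.2]
grip_width: 0.65
grasp_force: 0.0
```

```bash
python3 s.py
```

```text
11.0 pos [564.96 169.52 117.43] yaw 81.05 q6 0.352 F [0.45 0.95 0.16] Ftool [ 1.01  0.29 -0.16] M [-0.05 -0.12  0.01] 0.6502812465857067 0.0
```

>>> drive_tool --motion '[{"xyz":[0,0,0],"turn":[0,0,0]},{"xyz":[0,0,0],"turn":[0,0,0]},{"xyz":[0,0,0],"turn":[0,0,0]},{"xyz":[0,0,0],"turn":[0,0,0]},{"xyz":[0,0,0],"turn":[0,0,0]},{"xyz":[0,0,0],"turn":[0,0,0]}]' --claw 1 --squeeze 5

```text
time: 11.6
eef_pos: [565.1, 169.6, 117.5]
eef_rot: [0.761, 0.649, 0.0, 0.0]
contact_force: [1.3, -1.0, 0.4]
grip_width: 0.412
grasp_force: 5.0
```

```bash
python3 s.py
```

```text
11.6 pos [565.07 169.59 117.53] yaw 80.91 q6 0.354 F [ 1.35 -1.    0.44] Ftool [-0.78  1.49 -0.44] M [-0.   -0.22  0.04] 0.4122502026814793 4.999025613069534
```

>>> drive_tool --motion '[{"xyz":[0,0,0],"turn":[0,0,0]},{"xyz":[0,0,0],"turn":[0,0,0]},{"xyz":[0,0,-0.32],"turn":[0,0,-8]},{"xyz":[0,0,-0.33],"turn":[0,0,-8]},{"xyz":[0,0,-0.33],"turn":[0,0,-8]},{"xyz":[0,0,-0.33],"turn":[0,0,-8]},{"xyz":[0,0,-0.33],"turn":[0,0,-8]},{"xyz":[0,0,-0.33],"turn":[0,0,-8]},{"xyz":[0,0,0],"turn":[0,0,0]}]' --squeeze 25

```text
time: 12.5
eef_pos: [564.2, 169.9, 119.5]
eef_rot: [0.431, 0.902, -0.0, -0.001]
contact_force: [-2.2, 0.3, 1.8]
grip_width: 0.412
grasp_force: 25.0
```

```bash
python3 s.py
```

```text
12.5 pos [564.2  169.89 119.46] yaw 128.92 q6 -0.483 F [-2.2   0.31  1.81] Ftool [ 1.63 -1.52 -1.81] M [0.01 0.23 0.08] 0.41244523967586094 24.997664988040924
```

>>> drive_tool --motion '[{"xyz":[0,0,-0.33],"turn":[0,0,-7]},{"xyz":[0,0,-0.29],"turn":[0,0,-7]},{"xyz":[0,0,-0.29],"turn":[0,0,-7]},{"xyz":[0,0,-0.29],"turn":[0,0,-7]},{"xyz":[0,0,-0.29],"turn":[0,0,-7]},{"xyz":[0,0,-0.29],"turn":[0,0,-7]},{"xyz":[0,0,0],"turn":[0,0,0]}]'

```text
time: 13.2
eef_pos: [564.6, 169.7, 121.5]
eef_rot: [0.081, 0.997, -0.0, -0.0]
contact_force: [-0.9, 0.0, 2.2]
grip_width: 0.405
grasp_force: 25.0
```

```bash
python3 s.py
```

```text
13.2 pos [564.65 169.69 121.53] yaw 170.76 q6 -1.214 F [-0.94  0.01  2.16] Ftool [ 0.93 -0.14 -2.16] M [0.1  0.19 0.04] 0.40507928715757 24.998914897441864
```

>>> drive_tool --motion '[{"xyz":[0,0,-0.3],"turn":[0,0,-7]},{"xyz":[0,0,-0.25],"turn":[0,0,-7]},{"xyz":[0,0,-0.2],"turn":[0,0,-7]},{"xyz":[0,0,0],"turn":[0,0,-7]},{"xyz":[0,0,0],"turn":[0,0,0]}]'

```text
time: 13.7
eef_pos: [565.4, 169.5, 123.2]
eef_rot: [-0.162, 0.987, -0.0, 0.001]
contact_force: [-1.1, 0.4, 5.0]
grip_width: 0.406
grasp_force: 25.0
```

```bash
python3 s.py
```

```text
13.7 pos [565.44 169.55 123.2 ] yaw -161.34 q6 -1.701 F [-1.12  0.4   4.96] Ftool [ 0.92  0.73 -4.96] M [0.1  0.1  0.03] 0.40593282426921184 25.000345408916473
```

>>> drive_tool --motion '[{"xyz":[0,0,-0.3],"turn":[0,0,-7]},{"xyz":[0,0,-0.3],"turn":[0,0,-7]},{"xyz":[0,0,-0.4],"turn":[0,0,-5]},{"xyz":[0,0,-0.5],"turn":[0,0,0]},{"xyz":[0,0,-0.5],"turn":[0,0,0]},{"xyz":[0,0,0],"turn":[0,0,0]}]'

```text
time: 14.3
eef_pos: [565.5, 169.7, 124.5]
eef_rot: [-0.323, 0.946, -0.0, 0.001]
contact_force: [0.0, 0.8, 3.2]
grip_width: 0.407
grasp_force: 25.0
```

```bash
python3 s.py
```

```text
14.3 pos [565.45 169.68 124.49] yaw -142.27 q6 -2.034 F [0.03 0.83 3.25] Ftool [-0.54  0.64 -3.25] M [ 0.25 -0.11 -0.03] 0.4074325650436964 25.00136822462082
```

>>> drive_tool --motion '[{"xyz":[0,0,-1],"turn":[0,0,0]},{"xyz":[0,0,-1.5],"turn":[0,0,0]},{"xyz":[0,0,-2],"turn":[0,0,0]},{"xyz":[0,0,-3],"turn":[0,0,0]},{"xyz":[0,0,-4],"turn":[0,0,0]},{"xyz":[0,0,-6],"turn":[0,0,0]},{"xyz":[0,0,-8],"turn":[0,0,0]},{"xyz":[0,0,-8],"turn":[0,0,0]},{"xyz":[0,0,-8],"turn":[0,0,0]},{"xyz":[0,0,-8],"turn":[0,0,0]},{"xyz":[0,0,-8],"turn":[0,0,0]},{"xyz":[0,0,0],"turn":[0,0,0]}]'

```text
time: 15.5
eef_pos: [565.8, 169.8, 183.5]
eef_rot: [-0.325, 0.946, -0.0, 0.002]
contact_force: [0.3, -0.0, -0.8]
grip_width: 0.409
grasp_force: 25.0
```

Run:
```python
from h import *
import cv2
exec(open("s.py").read().split("\n",1)[1])
print(((R.T)@(np.array([491,-204,0])-o['eef_pos'])).round(1))
cv2.imwrite("pics/w3.png",robot.read_camera("wrist"))
```

```text
15.5 pos [565.75 169.77 183.45] yaw -142.09 q6 -2.037 F [ 0.31 -0.01 -0.75] Ftool [-0.24 -0.19  0.75] M [ 0.13 -0.11  0.04] 0.4094686964529681 24.99838650226593
[ 289.1 -248.7  183. ]
```

View pics/w3.png

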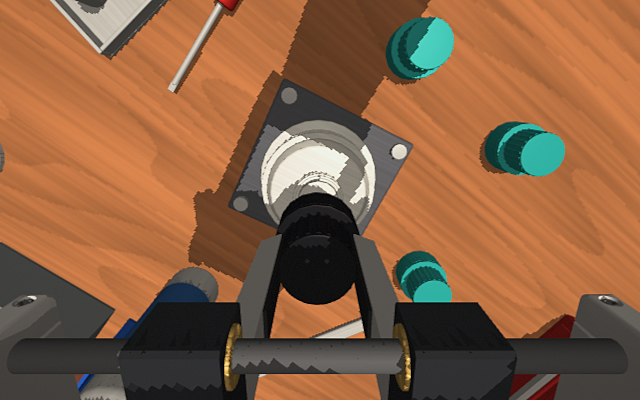

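The cap is held upright below the fingers, clear of the neck. I'll turn joint 6 back first so the move to the tray stays in range.

>>> drive_tool --motion '[{"xyz":[0,0,0],"turn":[0,0,8]},{"xyz":[0,0,0],"turn":[0,0,8]},{"xyz":[0,0,0],"turn":[0,0,8]},{"xyz":[0,0,0],"turn":[0,0,8]},{"xyz":[0,0,0],"turn":[0,0,8]},{"xyz":[0,0,0],"turn":[0,0,8]},{"xyz":[0,0,0],"turn":[0,0,8]},{"xyz":[0,0,0],"turn":[0,0,8]},{"xyz":[0,0,0],"turn":[0,0,8]},{"xyz":[0,0,0],"turn":[0,0,8]},{"xyz":[0,0,0],"turn":[0,0,0]}]'

```text
time: 16.65
eef_pos: [564.6, 169.6, 180.8]
eef_rot: [0.359, 0.933, -0.0, -0.0]
contact_force: [0.2, -0.1, -0.1]
grip_width: 0.408
grasp_force: 25.0
```

Run:
```python
from h import *
exec(open("s.py").read().split("\n",1)[1])
print(((R.T)@(np.array([491,-204,0])-o['eef_pos'])).round(1))
```

```text
16.65 pos [564.61 169.55 180.79] yaw 137.93 q6 -0.641 F [ 0.15 -0.07 -0.13] Ftool [-0.16  0.05  0.13] M [ 0.03 -0.06 -0.01] 0.40777475892556386 24.99947100877762
[-195.8 -326.4  181. ]
```

>>> drive_tool --motion '[{"xyz":[-10,-16,0],"turn":[0,0,0]},{"xyz":[-19.7,-32.3,0],"turn":[0,0,0]},{"xyz":[-19.7,-32.3,0],"turn":[0,0,0]},{"xyz":[-19.7,-32.3,0],"turn":[0,0,0]},{"xyz":[-19.7,-32.3,0],"turn":[0,0,0]},{"xyz":[-19.7,-32.3,0],"turn":[0,0,0]},{"xyz":[-19.7,-32.3,0],"turn":[0,0,0]},{"xyz":[-19.7,-32.3,0],"turn":[0,0,0]},{"xyz":[-19.7,-32.3,0],"turn":[0,0,0]},{"xyz":[-19.7,-32.3,0],"turn":[0,0,0]},{"xyz":[-9.7,-16.3,0],"turn":[0,0,0]},{"xyz":[0,0,0],"turn":[0,0,0]}]'

```text
time: 17.85
eef_pos: [493.7, -204.5, 181.0]
eef_rot: [0.36, 0.933, -0.0, -0.0]
contact_force: [-0.5, 0.1, -0.4]
grip_width: 0.409
grasp_force: 25.0
```

>>> drive_tool --motion '[{"xyz":[0,0,20],"turn":[0,0,0]},{"xyz":[0,0,30],"turn":[0,0,0]},{"xyz":[0,0,30],"turn":[0,0,0]},{"xyz":[0,0,20],"turn":[0,0,0]},{"xyz":[0,0,0],"turn":[0,0,0]},{"xyz":[0,0,0],"turn":[0,0,0]}]'

```text
time: 18.45
eef_pos: [494.8, -201.3, 81.7]
eef_rot: [0.358, 0.934, 0.0, -0.0]
contact_force: [-0.0, -0.3, -0.4]
grip_width: 0.407
grasp_force: 25.0
```

```bash
python3 s.py
python3 - <<'E'
from h import *
import cv2
a=robot.read_camera("scene")[130:260,165:345];b=robot.read_camera("top")[190:280,310:430]
a=cv2.resize(a,(720,520)) [:300];b=cv2.resize(b,(396,297));a=cv2.resize(a,(400,300)) if 0 else a
cv2.imwrite("pics/p.png",np.vstack([cv2.resize(robot.read_camera("wrist"),(480,300)),cv2.resize(a,(480,200))[:, :480]]))
E
```

```text
18.45 pos [ 494.81 -201.32   81.73] yaw 138.02 q6 -1.331 F [-0.01 -0.28 -0.41] Ftool [-0.18 -0.21  0.41] M [ 0.02 -0.14 -0.03] 0.4071263247653628 24.998319447040558
```

View pics/p.png

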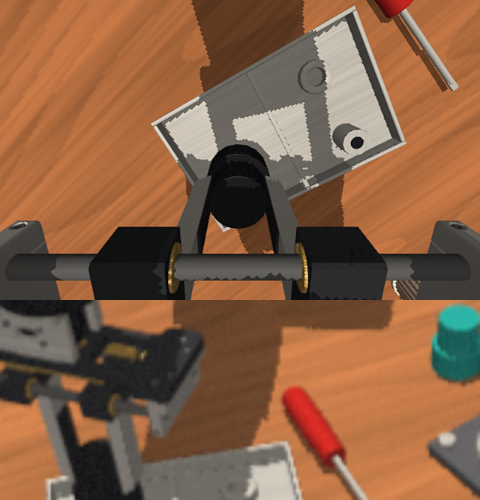

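The wrist view (scaled 0.75) shows the tray corners at (152,124), (353,8), (405,142) and (222,231). The first and last are on the free side. I'll check the tray centre from these.

Run:
```python
from h import *
o=robot.observe();C=cam("wrist",o)
P=np.array([ray(C,x/.75,y/.75,22) for x,y in[(405,142),(222,231),(152,124),(353,8)]])
y=(P[0]-P[1])+(P[3]-P[2]);y/=np.linalg.norm(y);t=P.mean(0)-51.5*y
print(P.round(0),y,t);R=Ro.from_quat(o['eef_rot']).as_matrix();print(R.T@(np.array([*t,36.5])-o['eef_pos']))
```

```text
[[ 593.  -66.]
 [ 547. -270.]
 [ 414. -238.]
 [ 461.  -37.]] [0.2249707  0.97436553] [ 492.06644216 -203.06199498]
[ 2.5756779  -3.10117297 47.0384541 ]
```

>>> drive_tool --motion '[{"xyz":[2.5,-3,10],"turn":[0,0,0]},{"xyz":[0,0,15],"turn":[0,0,0]},{"xyz":[0,0,11],"turn":[0,0,0]},{"xyz":[0,0,4],"turn":[0,0,0]},{"xyz":[0,0,1.5],"turn":[0,0,0]},{"xyz":[0,0,1],"turn":[0,0,0]},{"xyz":[0,0,0.5],"turn":[0,0,0]},{"xyz":[0,0,0.5],"turn":[0,0,0]},{"xyz":[0,0,0.5],"turn":[0,0,0]},{"xyz":[0,0,0],"turn":[0,0,0]}]'

```text
time: 19.6
eef_pos: [490.8, -202.7, 37.7]
eef_rot: [0.359, 0.933, -0.0, 0.0]
contact_force: [-0.5, -0.1, -0.3]
grip_width: 0.411
grasp_force: 25.0
```

```bash
python3 s.py
```

```text
19.6 pos [ 490.82 -202.74   37.68] yaw 137.91 q6 -1.335 F [-0.51 -0.09 -0.33] Ftool [ 0.32 -0.41  0.33] M [ 0.02 -0.08  0.04] 0.41138486315596795 24.998335540294647
```

>>> drive_tool --motion '[{"xyz":[0,0,0.5],"turn":[0,0,0]},{"xyz":[0,0,0.5],"turn":[0,0,0]},{"xyz":[0,0,0.5],"turn":[0,0,0]},{"xyz":[0,0,0.5],"turn":[0,0,0]},{"xyz":[0,0,0],"turn":[0,0,0]}]'

```text
time: 20.1
eef_pos: [490.8, -202.7, 35.6]
eef_rot: [0.359, 0.933, -0.0, 0.0]
contact_force: [-0.2, 0.1, 0.2]
grip_width: 0.406
grasp_force: 25.0
```

```bash
python3 s.py
```

```text
20.1 pos [ 490.77 -202.74   35.64] yaw 137.91 q6 -1.335 F [-0.21  0.11  0.18] Ftool [ 0.23 -0.06 -0.18] M [ 0.04 -0.13 -0.05] 0.40642702677998055 24.998569786548615
```

>>> drive_tool --motion '[{"xyz":[0,0,0.5],"turn":[0,0,0]},{"xyz":[0,0,0.5],"turn":[0,0,0]},{"xyz":[0,0,0.5],"turn":[0,0,0]},{"xyz":[0,0,0],"turn":[0,0,0]}]'

```text
time: 20.5
eef_pos: [491.0, -202.9, 35.4]
eef_rot: [0.359, 0.933, -0.0, 0.0]
contact_force: [-2.3, 1.0, 7.4]
grip_width: 0.41
grasp_force: 25.0
```

```bash
python3 s.py
```

```text
20.5 pos [ 490.95 -202.87   35.44] yaw 137.91 q6 -1.335 F [-2.31  1.04  7.42] Ftool [ 2.41 -0.78 -7.42] M [0.19 0.46 0.02] 0.4095652687766453 25.00067800283432
```

Floor contact at 7 N. I'll ease up slightly, open, and withdraw straight up.

>>> drive_tool --motion '[{"xyz":[0,0,-0.8],"turn":[0,0,0]},{"xyz":[0,0,0],"turn":[0,0,0]},{"xyz":[0,0,0],"turn":[0,0,0]}]' --squeeze 8

```text
time: 20.8
eef_pos: [491.2, -202.9, 35.4]
eef_rot: [0.359, 0.933, -0.0, 0.001]
contact_force: [-0.9, 0.7, 4.0]
grip_width: 0.413
grasp_force: 8.0
```

>>> drive_tool --motion '[{"xyz":[0,0,0],"turn":[0,0,0]},{"xyz":[0,0,0],"turn":[0,0,0]},{"xyz":[0,0,0],"turn":[0,0,0]},{"xyz":[0,0,0],"turn":[0,0,0]},{"xyz":[0,0,0],"turn":[0,0,0]},{"xyz":[0,0,-10],"turn":[0,0,0]},{"xyz":[0,0,-20],"turn":[0,0,0]},{"xyz":[0,0,-40],"turn":[0,0,0]},{"xyz":[0,0,-40],"turn":[0,0,0]},{"xyz":[0,0,-40],"turn":[0,0,0]},{"xyz":[0,0,0],"turn":[0,0,0]},{"xyz":[0,0,0],"turn":[0,0,0]}]' --claw -0.5

```text
time: 22.0
eef_pos: [491.4, -203.1, 186.8]
eef_rot: [0.359, 0.933, -0.0, 0.002]
contact_force: [-0.2, 0.7, -1.0]
grip_width: 0.747
grasp_force: 0.0
```

```bash
python3 s.py
python3 - <<'E'
from h import *
import cv2
cv2.imwrite("pics/fin.png",np.vstack([cv2.resize(robot.read_camera(n)[s],(480,280)) for n,s in(("wrist",slice(0,400)),("scene",slice(80,330)))]))
E
```

```text
22.0 pos [ 491.43 -203.06  186.82] yaw 137.91 q6 -1.335 F [-0.23  0.66 -1.03] Ftool [0.62 0.34 1.03] M [ 0.01 -0.08  0.05] 0.7474184833625588 0.0
```

View pics/fin.png

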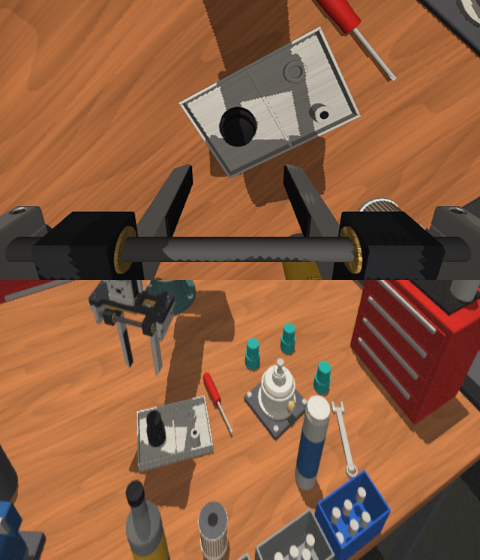

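The cap stands upright in the centre of the free half, at (238,126) in the upper view. The gripper is clear and the other parts haven't moved.

```bash
python3 -c "
from rig import robot
print(robot.sign_off())"
```

```text
the job is handed in; nothing more can be done
None
```

I unscrewed the cap, lifted it off in the gripper, stood it upright in the tray's free half and released it; the job is handed in at about 22 s, but the sign-off returned no verdict.

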